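Clamp the bowl and fit the stirrer of a food processor at a honey stall

TASK

Set up the food processor for the next batch of creamed honey: first swing the bowl clamp's bar fully shut, past the click of its catch, and then take the stirrer with the two paddles (not the one with the disc), lower it upright over the drive shaft in the bowl, turn it until its splines mesh and push it down all the way home against the spring seal. Finish while holding it: keep your grip on the hub and keep pressing it fully home, because it springs back up if you let go and I will lock it from underneath. Leave everything else on the counter where it is.

Things in the scene. Friction and masses are not known exactly. Their poses are not given: they have to be found in the camera images.
- clamp_knob (a point): Top centre of the bowl clamp's handle: a black upright plastic peg 16 mm in diameter, 34 mm tall, its top 154 mm above the table, at the free end of the clamp's flat steel keeper bar, 105 mm from the hinge. The level bar lies 14 to 20 mm above the deck, the top of the food processor's white base, which is 100 mm above the table.
- clamp_hinge (a point): On the clamp bar's upright hinge axis, 120 mm above the table. The peg moves on a level circle of 105 mm about it. In the processor's frame it is at x -60, y +140 mm.
- clamp (a joint): Angle of the clamp bar, rad: 0 shut (bar along the processor's +x, its tongue over the lug at the bowl's foot), to 1.5 wide open. Seen from above it opens anticlockwise, away from the bowl, and stays where it is left. Between about 0.17 and 0.03 it rides over a spring ball (about 4 N at the peg); past that it is in its detent, against a stop at 0.
- processor: The food processor, fixed to the table. Origin on the table under the bowl's axis, z up. Base x -95 to +95, y -100 to +200, z 0 to 100 mm. The clear round bowl is centred on the origin, 160 mm across outside at the rim; the clamp is on the deck at its +y side, the bowl's handle at its -y side, out to 120 mm.
- bowl_rim (a point): Centre of the bowl's mouth, at rim height, 185 mm above the table. Inside, the bowl is 152 mm across at the rim and 137 mm at its floor, which is 105 mm above the table.
- shaft_seat (a point): On the upright axis of the steel drive shaft in the middle of the bowl, 113 mm above the table: the height of the stirrer's underside when fully home. Its x and y axes point along the shaft's four splines: a cross 22 mm from tip to tip, each spline 6 mm wide, flat-topped, rising to 32 mm above this point. The shaft turns only stiffly (0.3 N m).
- pilot_tip (a point): Top of the drive shaft, 52 mm above shaft_seat: end of the round pilot, 10 mm in diameter, that rises above the splines; its last 8 mm taper to 5 mm.
- seal_top (a point): Top centre of the black spring seal round the foot of the shaft, a disc 33 mm in diameter. At rest it is 6 mm above shaft_seat; pressed (5 N to start it, 10 N at the bottom) it goes down level with shaft_seat, where the stirrer meets a rigid rim 44 mm in diameter; it springs back when let go.
- stirrer: The stirrer: grey plastic, an upright round hub 34 mm in diameter, 100 mm tall, with two bent paddles at its foot (6 mm thick, 22 mm tall, out to 63 mm from the axis) and a foot flange 44 mm across, 5 mm thick. About 130 g. It stands upright on the table. Origin in the centre of its underside, z up the hub; the paddles start out along +x and -x.
- hub_bore (a point): Centre of the hub's open underside (the stirrer's origin). Bore 62 mm deep; its lowest 30 mm have four ribs with four grooves between, 8.4 mm wide, along the stirrer's x and y axes. So it goes home at any of four angles 90 degrees apart, its x axis along a spline within about 0.1 rad; else its ribs stand on the splines, 32 mm above home.
- hub_top (a point): Top centre of the stirrer's hub, 100 mm above its origin. The top 38 mm are a solid round grip, 34 to 35 mm in diameter; take it there from above.
- whip_disc: Another attachment, not wanted: the same grey hub, but with a flat round disc 96 mm in diameter at its foot in place of paddles. Origin in the centre of its underside.
- bowl_lid: Clear lid of the bowl, 168 mm in diameter, lying on the table, with a feed tube 61 mm tall. Origin under its centre.
- honey_jar: Jar of honey, 66 mm in diameter, 85 mm tall. Origin under its centre.
- honey_jar2: Another jar of honey, 66 mm in diameter, 85 mm tall. Origin under its centre.
- mead_a: Amber bottle with a black cap, 68 mm in diameter, 250 mm tall. Origin under its centre.
- mead_b: Another amber bottle with a black cap, 68 mm in diameter, 250 mm tall. Origin under its centre.
- gift_box: Six-sided cardboard gift box, 108 mm across, 56 mm tall. Origin under its centre.
- spatula: Wooden-handled spatula lying on the table beside the processor. Origin under its middle.
Not all that is in view belongs to the job. What is shaped like the stirrer but green or red is not meant.

How it is judged (in metres and radians):
On the way, in this order (a step that is already met when the one before it is completed fails the run):
1. the clamp bar is shut, in its detent (value of joint clamp below 0.05 rad), for 0.2 s.
2. the stirrer is meshed and fully home on the shaft (z of stirrer in the frame of shaft_seat between -0.003 and 0.0025 m and horizontal distance between stirrer and shaft_seat below 0.003 m and angle between stirrer's own z axis and vertical below 0.08 rad), for 0.2 s.
At the end, for the whole second after the job is handed in: The clamp bar is still shut (within 0.05 rad), the stirrer is upright on the shaft's axis (within 3 mm), its underside at most 2.5 mm above its fully home height, still gripped by the fingers and pressed down on its seat with more than 4 N (all of step 2 and value of joint clamp below 0.05 rad and contact force between stirrer and processor above 4 N and contact force between the fingers and stirrer above 3 N and linear speed of stirrer below 0.03 m/s); the arm keeps its last pose, push and grip.
It fails at once if another thing on the counter (attachment, lid, jar, bottle, box or spatula) is shifted by more than 40 mm (distance of any of whip_disc, bowl_lid, honey_jar, honey_jar2, mead_a, mead_b, gift_box, spatula from where it was at the start of the episode above 0.04 m).
It also fails if it takes over 62 s, if anything falls off the work surface, if the arm or the gripper's body presses on something with over 40 N, if the wrist force passes 120 N, or if a joint passes its speed limit or range.

ROBOT

A 6-joint arm with a two-finger parallel gripper is mounted at the origin on the work surface. World frame = base frame: x ahead of the robot, y to its left, z up, the work surface at z = 0. Lengths are in m, angles in degrees, forces in N, time in s.
With the tool pointing down it reaches from about 0.35 to 0.875 m from the base axis. Payload 4.2 kg.
Tool frame: the origin (TCP) lies midway between the tips of the shut fingers; the grasp point (between the pads) lies 19 mm behind it; z points along the fingers, y is the line along which they close (so a half turn about z gives the same grasp; the last joint's range is limited). The gripper opens to 87 mm and grips with 3 to 60 N. Pads are 19 mm wide; open, the fingers measure 117 mm over their backs; the gripper's body (75 mm by 190 mm) begins 51 mm behind the grasp point.
Start: joints at [85.921, 22.042, 0.453, 0, -68.411, -14.817], TCP at [0.202, 0.591, 0.223] pointing down, gripper open.
Joint ranges: [-179.83, 179.83], [-69.29, 118.12], [-61.27, 80.66], [-181.25, 117.63], [-171.15, -9.14], [-177.46, 177.46]. Speed limits (degrees/s): [159.86, 159.86, 180, 180, 180, 180].

INTERFACE

Orientations are given as a 3x3 rotation matrix whose columns are the frame's x, y, z axes.
In Python, from station import * gives the robot as it stands. The module is installed in compiled form; this text tells all that it offers.
- The arm moves only by the tool servo_tool, never from a script. Its argument "deltas" is a list of rows, each an object of numbers: "tx", "ty", "tz": the shift along the tool's x, y, z in mm; "ax", "ay", "az": the turn, a rotation vector about the tool's x, y, z in rad; "claw": the finger opening in mm, from 0 to 87. In form: [{"tx": .., "ty": .., "tz": .., "ax": .., "ay": .., "az": .., "claw": ..}, ...]. A call has 1 to 12 rows; each row is the pose to reach, as a shift and turn from the pose commanded when the call began, along the tool's axes at that moment; what a row does not reach only later rows make up. A row lasts 1/12 s, in which the tool goes at most 41.7 mm and 7.16 degrees, less where a joint would pass 70% of its speed; a pose out of reach is approached as far as the arm can. A call with a gripper value outside its range is refused whole. The fingers move at their own pace and stop on an object; the grip force is fixed at half the most. Time passes only in rows, so rows that repeat a pose let the fingers close. It gives the time, the measured TCP pose, the force, the opening and the grip force at its end, in the units of the state.
- sense(): the state, without advancing time (a new reading comes with each control period).
- capture(name): name is "scene" or "top"; returns the picture (480x640x3 uint8, blue, green, red); there is no depth.
- calibration(name): a dict with "fx", "fy", "cx", "cy" (pixels), "dist" ([k1, k2, p1, p2, k3] as OpenCV has them; the pictures are not rectified), "cam_to_world" (4x4, takes a point from camera to world coordinates). Camera axes: x right, y down, z forward; pixel columns grow to the right and rows downward; lengths in m; the calibration is good to about 2 mm. A picture is of the moment at which its call begins. calibration takes no time and is no camera call.
- finish_job(): hands the job in; it is judged then, once.
Trained networks look in the newest picture that a camera, given by its name, has taken for a name from the list of things; names that differ only in an ending like _2 or _b are one class to them, and where a whole thing is asked for, a point or a joint stands for the part that bears it (a point fixed in the world has none). Each returns a list of dicts, best first, with "confidence" (0 to 1); they miss things now and then, are a little off and sometimes report something else, mostly with a low value. They report only what shows in the picture. A call takes as long as a camera call. They do not tell look-alikes from the thing itself.
- recognise(label, camera): "xyz" ([x, y, z] in m, in the coordinates of the camera as it stood for that picture, good to about 4 mm: the middle of the surface that is visible of it).
- trace(label, camera): "mask" (480x640 bool, what is visible of it).
The state is a dict: "time_s": time; "joints": joint angles; "joint_velocities": joint speeds; "effort": joint torques, N m; "tcp_pos": TCP position; "ee_rot": TCP orientation; "wrist_force": force on the tool from outside, world axes, zero at the start; "moment": the same for the moment, N m; "gripper_width": opening from 0.0 (shut) to 1.0 (fully open); "gripper_force": force on a finger pad.
Only numpy, scipy, OpenCV 4.12 (cv2) and the standard library are available. Lean on these libraries where they do the work, as an engineer would, in place of code of your own. Each camera call takes 0.05 s, during which the arm holds its last target. There are 200 camera calls.

## Working session

There is one attempt and no reset: what is moved stays moved. The work goes in short steps, Python scripts to look and compute and a tool call to move; the robot and the scene stay as the last step left them, time stands still between calls to the robot, and variables do not carry over. Pictures are saved under pics/ and viewed, at most 10 in all, crops included, and the job is handed in when it is done.

Besides the shell and the picture viewer there is one more tool, called after "Request:" as name([rows], argument=value, ...), one row to a line, values as JSON. servo_tool: Moves the arm, as the interface text tells. Its arguments: {"type":"object","properties":{"deltas":{"type":"array","items":{"type":"object","properties":{"tx":{"type":"number"},"ty":{"type":"number"},"tz":{"type":"number"},"ax":{"type":"number"},"ay":{"type":"number"},"az":{"type":"number"},"claw":{"type":"number"}}}}},"required":["deltas"]}

```bash
mkdir -p pics; cat > h.py <<'E'
from station import *
import numpy as np, cv2
def cal(n):
    c=calibration(n); K=np.array([[c['fx'],0,c['cx']],[0,c['fy'],c['cy']],[0,0,1]]); return K,np.array(c['dist'],float),np.array(c['cam_to_world'])
def world(n,p):
    T=cal(n)[2]; return T[:3,:3]@np.array(p)+T[:3,3]
def pix(n,P):
    K,d,T=cal(n); W=np.linalg.inv(T); P=np.atleast_2d(np.array(P,float))
    return cv2.projectPoints(P,cv2.Rodrigues(W[:3,:3])[0],W[:3,3],K,d)[0][:,0]
def onz(n,uv,z):
    K,d,T=cal(n); q=cv2.undistortPoints(np.array(uv,float).reshape(-1,1,2),K,d)[:,0]
    r=np.c_[q,np.ones(len(q))]@T[:3,:3].T; o=T[:3,3]; return o+r*((z-o[2])/r[:,2])[:,None]
E
python3 - <<'E'
from h import *
for n in('scene','top'):
    cv2.imwrite(f'pics/{n}0.png',capture(n)); print(n,cal(n)[2].round(3).tolist(),cal(n)[0][0,0])
    for l in ['clamp_knob','clamp_hinge','processor','bowl_rim','shaft_seat','pilot_tip','stirrer','hub_top','whip_disc','bowl_lid']:
        for r in recognise(l,n)[:4]: print(l,round(r['confidence'],2),world(n,r['xyz']).round(3),pix(n,world(n,r['xyz'])).round(0))
print(sense())
E
```

```text
scene [[-0.237, 0.669, -0.704, 1.397], [0.971, 0.175, -0.161, 0.134], [0.016, -0.722, -0.692, 0.985], [0.0, 0.0, 0.0, 1.0]] 434.7716090444531
clamp_knob 0.87 [0.485 0.042 0.118] [[360. 238.]]
clamp_hinge 0.72 [0.484 0.047 0.122] [[362. 237.]]
processor 0.86 [ 0.553 -0.072  0.106] [[316. 250.]]
processor 0.36 [ 0.655 -0.472  0.125] [[169. 244.]]
bowl_rim 0.66 [ 0.555 -0.067  0.102] [[318. 251.]]
shaft_seat 0.61 [ 0.514 -0.111  0.143] [[306. 229.]]
shaft_seat 0.6 [ 0.554 -0.069  0.102] [[317. 251.]]
pilot_tip 0.73 [0.481 0.043 0.119] [[361. 237.]]
pilot_tip 0.51 [ 0.52  -0.114  0.142] [[305. 230.]]
stirrer 0.81 [0.746 0.403 0.054] [[485. 354.]]
stirrer 0.71 [0.288 0.388 0.049] [[476. 231.]]
stirrer 0.56 [0.636 0.303 0.033] [[444. 315.]]
hub_top 0.84 [0.288 0.386 0.046] [[475. 232.]]
hub_top 0.73 [0.745 0.404 0.05 ] [[485. 355.]]
hub_top 0.58 [0.637 0.299 0.033] [[442. 315.]]
whip_disc 0.93 [0.425 0.258 0.002] [[429. 264.]]
whip_disc 0.41 [ 0.652 -0.473  0.126] [[169. 243.]]
whip_disc 0.16 [0.791 0.265 0.086] [[430. 351.]]
bowl_lid 0.81 [ 0.417 -0.408  0.004] [[229. 225.]]
top [[0.007, 
[... 1072 characters left out ...]
121563e+01, -1.48193701e+01]), 'joint_velocities': array([-0.12077843, -0.07920761, -0.04829308,  0.02933041, -0.05596181,
       -0.07274708]), 'effort': array([ 3.31989968e-04, -3.90477455e+01,  1.87626636e+01,  4.22466159e+00,
        1.53790548e-02, -1.80492430e-05]), 'tcp_pos': array([0.20237252, 0.59130229, 0.22255186]), 'ee_rot': array([[ 9.46092858e-01, -3.23895515e-01, -7.92174700e-06],
       [-3.23895515e-01, -9.46092857e-01, -1.46867610e-05],
       [-2.73773224e-06,  1.64608580e-05, -1.00000000e+00]]), 'wrist_force': array([-0.1941798 ,  0.39051484, -0.14757989]), 'moment': array([-0.0107768 ,  0.00652827, -0.00095489]), 'gripper_force': 0.0, 'gripper_width': 1.0017471673916438}
```

View pics/scene0.png

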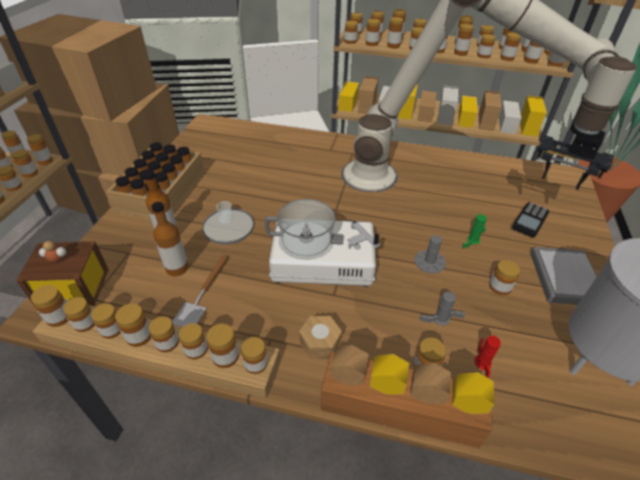

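View pics/top0.png

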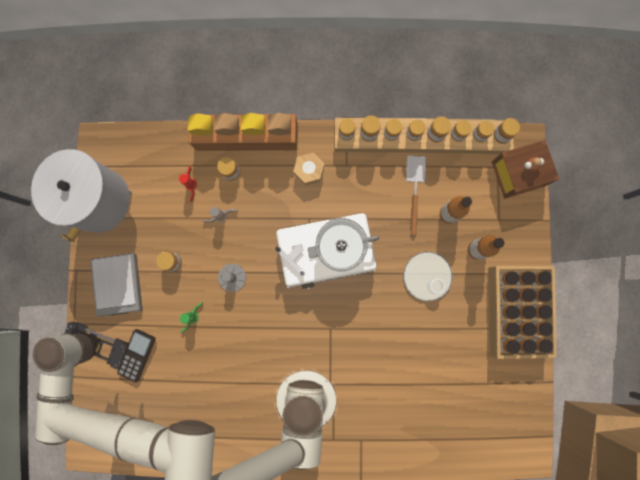

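Scene: stirrer candidates are grey two-paddle (445,308; top 219,214), grey disc (431,255; top 232,277), green (477,230; top 190,317) and red (488,353; top 188,182). The grey one with paddles fits. The processor's clamp peg is at about (308,286) in top. I'll confirm with an enlarged crop.

```bash
python3 - <<'E'
from h import *
t=cv2.imread('pics/top0.png'); s=cv2.imread('pics/scene0.png')
a=cv2.resize(t[205:305,270:390],(480,400),interpolation=cv2.INTER_CUBIC)
b=cv2.resize(t[190:240,190:250],(300,250),interpolation=cv2.INTER_CUBIC)
c=cv2.resize(s[195:285,265:385],(480,360)[0:2],interpolation=cv2.INTER_CUBIC)[:200]
d=cv2.resize(s[280:330,415:475],(300,250),interpolation=cv2.INTER_CUBIC)
im=np.zeros((600,780,3),np.uint8); im[:400,:480]=a; im[:250,480:]=b; im[400:,:480]=c; im[250:500,480:]=d
cv2.imwrite('pics/crop1.png',im)
# deck
hsv=cv2.cvtColor(t,cv2.COLOR_BGR2HSV); m=((hsv[...,1]<40)&(hsv[...,2]>170)).astype(np.uint8); z=np.zeros_like(m); z[200:300,265:385]=m[200:300,265:385]
n,l,st,_=cv2.connectedComponentsWithStats(z); k=1+st[1:,4].argmax(); ys,xs=np.where(l==k)
h=cv2.convexHull(np.c_[xs,ys].astype(np.float32))[:,0]; W=onz('top',h,.1)
(r)=cv2.minAreaRect((W[:,:2]*1000).astype(np.float32)); print(r, cv2.boxPoints(r), pix('top',np.c_[cv2.boxPoints(r)/1000,[.1]*4]))
E
```

```text
((500.2270202636719, -61.993743896484375), (185.58433532714844, 296.550537109375), 11.542267799377441) [[ 379.64282   64.71615]
 [ 438.97986 -225.83734]
 [ 620.8112  -188.70364]
 [ 561.4742   101.84985]] [[285.76241354 286.21964632]
 [376.41855803 268.32257556]
 [364.83637842 212.24640688]
 [275.1713053  229.8580052 ]]
```

View pics/crop1.png

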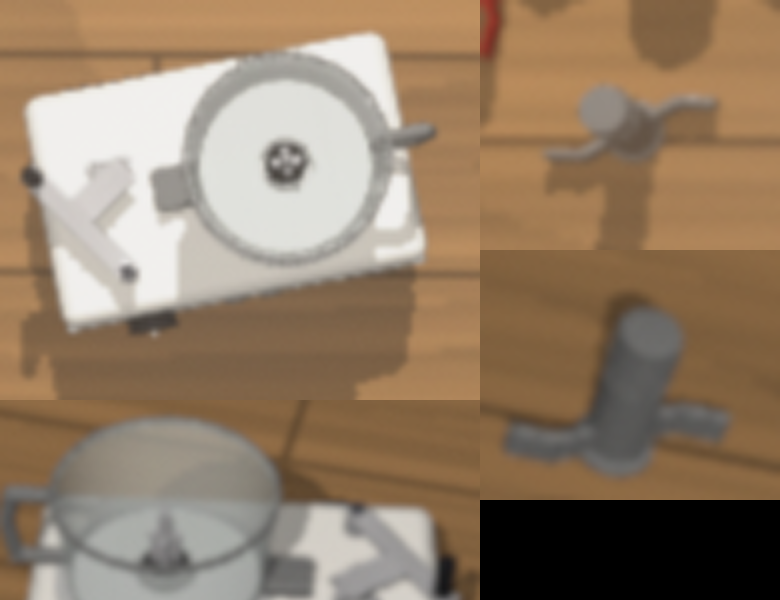

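Crop: the grey hub with the two bent paddles (top 219,214) is the stirrer. The clamp hinge is at top ≈(302,273) and the black peg at ≈(278,249), so it is open about 0.6 rad. Next I'll refine the measurements.

```bash
cat >> h.py <<'E'
yaw=np.radians(11.54); O=np.array([.5102,-.111,0])
def proc(p,O=O,yaw=yaw):
    c,s=np.cos(yaw),np.sin(yaw); p=np.atleast_2d(p); return p@np.array([[c,s,0],[-s,c,0],[0,0,1]])+O
def tri(u,v):
    A=[];b=[]
    for n,p in(('top',u),('scene',v)):
        K,d,T=cal(n); q=cv2.undistortPoints(np.array(p,float).reshape(1,1,2),K,d)[0,0]; r=T[:3,:3]@[*q,1]; r/=np.linalg.norm(r); P=np.eye(3)-np.outer(r,r); A.append(P); b.append(P@T[:3,3])
    return np.linalg.lstsq(np.vstack(A),np.hstack(b),rcond=None)[0]
E
python3 - <<'E'
from h import *
P=proc([[-.06,.14,.12],[0,0,.165],[0,0,.145],[0,0,.113],[0,0,.185]])
print(P.round(4)); print('top',pix('top',P).round(1).tolist()); print('scene',pix('scene',P).round(1).tolist())
for a in(.4,.5,.6,.7):
    k=proc([[-.06+.105*np.cos(a),.14+.105*np.sin(a),.154]]); print(a,k.round(3),pix('top',k).round(1),pix('scene',k).round(1))
t=cv2.imread('pics/top0.png'); s=cv2.imread('pics/scene0.png')
def dark(im,x0,y0,x1,y1,th):
    g=im[y0:y1,x0:x1].max(2).astype(float); w=np.clip(th-g,0,None); Y,X=np.mgrid[y0:y1,x0:x1]; return (w*X).sum()/w.sum(),(w*Y).sum()/w.sum(),g.min()
print('knob top',dark(t,272,243,286,256,90),'hinge top',dark(t,296,267,308,276,110))
# rim: bowl edge circle in top; stirrer masks
for n,uv in(('top',(219,214)),('scene',(445,308))):
    for r in trace('stirrer',n)[:4]:
        ys,xs=np.where(r['mask']); print(n,r['confidence'],xs.mean(),ys.mean(),len(xs))
        if abs(xs.mean()-uv[0])<10 and abs(ys.mean()-uv[1])<12: np.save(f'm_{n}.npy',r['mask'])
im=[]
for n,I,(x,y) in(('top',t,(219,214)),('scene',s,(443,308))):
    c=I[y-25:y+25,x-25:x+25]; c=cv2.resize(c,(400,400),interpolation=cv2.INTER_NEAREST)
    try:
        m=np.load(f'm_{n}.npy')[y-25:y+25,x-25:x+25].astype(np.uint8); m=cv2.resize(m,(400,400),interpolation=cv2.INTER_NEAREST)
        cv2.drawContours(c,cv2.findContours(m,0,1)[0],-1,(0,255,0),1)
    except FileNotFoundError: pass
    for k in range(0,400,80): cv2.putText(c,str(x-25+k//8),(k,10),0,.35,(255,255,0)); cv2.putText(c,str(y-25+k//8),(0,k+10),0,.35,(0,255,255))
    im.append(c)
cv2.imwrite('pics/st.png',np.hstack(im))
E
```

```text
[[ 0.4234  0.0142  0.12  ]
 [ 0.5102 -0.111   0.165 ]
 [ 0.5102 -0.111   0.145 ]
 [ 0.5102 -0.111   0.113 ]
 [ 0.5102 -0.111   0.185 ]]
top [[301.3, 272.4], [341.1, 244.1], [341.0, 244.7], [340.8, 245.7], [341.2, 243.5]]
scene [[354.8, 221.9], [306.8, 222.2], [306.8, 227.5], [306.9, 235.6], [306.7, 216.9]]
0.4 [[0.51  0.074 0.154]] [[282.  244.2]] [[371.  236.4]]
0.5 [[0.504 0.082 0.154]] [[279.3 246.2]] [[374.3 235.4]]
0.6 [[0.496 0.09  0.154]] [[276.8 248.4]] [[377.4 234.2]]
0.7 [[0.489 0.097 0.154]] [[274.6 250.9]] [[380.2 232.7]]
knob top (np.float64(277.5054945054945), np.float64(249.06593406593407), np.float64(75.0)) hinge top (np.float64(nan), np.float64(nan), np.float64(114.0))
top 0.75 189.69635627530366 317.02024291497975 247
top 0.71 188.05957446808512 180.51063829787233 235
top 0.61 218.35497835497836 214.57142857142858 231
scene 0.81 486.63123993558776 353.0933977455717 621
scene 0.66 475.5765306122449 230.54591836734693 392
scene 0.56 443.10898379970547 310.62886597938143 679
scene 0.39 319.99147727272725 336.2400568181818 1408<stdin>:8: RuntimeWarning: invalid value encountered in scalar divide
```

View pics/st.png

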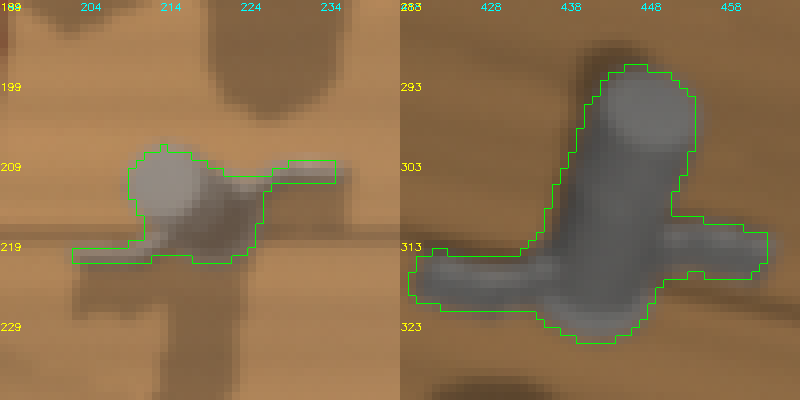

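The crop shows the stirrer hub top centred at top (213.9,211.5) and scene (448.7,295.9), with its two bent paddles at the foot.

```bash
python3 - <<'E'
from h import *
c=tri((213.9,211.5),(448.75,295.9)); print('hub',c, onz('top',[(213.9,211.5)],.1),onz('scene',[(448.75,295.9)],.1))
# shaft estimates from both
t=cv2.imread('pics/top0.png')
C=np.array([c[0],c[1],0])
# top-lit paddle points: light ridge, rows per column
g=t.astype(int).mean(2)
H=onz('top',[(213.9,211.5)],.1)[0]
for uv in [(203.5,219.7),(207,219.5),(211,219),(213.5,218),(223,211.3),(226,210.7),(228,210),(230,209.5),(233,209.5),(236,209.5)]:
    w=onz('top',[uv],.022)[0]-H; print('top',uv,(w[:2]*1000).round(1),round(np.hypot(*w[:2])*1000,1),round(np.degrees(np.arctan2(w[1],w[0])),1))
H=onz('scene',[(448.75,295.9)],.1)[0]
for uv in [(421,315.5),(426,315.5),(431,315.5),(436,314),(452,311),(456,311.5),(460,311.5),(463,312)]:
    w=onz('scene',[uv],.022)[0]-H; print('sc',uv,(w[:2]*1000).round(1),round(np.hypot(*w[:2])*1000,1),round(np.degrees(np.arctan2(w[1],w[0])),1))
big=cv2.resize(t[198:230,196:246],(800,512),interpolation=cv2.INTER_CUBIC); big=cv2.convertScaleAbs(big,alpha=1.6,beta=-60)
s=cv2.imread('pics/scene0.png'); b2=cv2.convertScaleAbs(cv2.resize(t[236:256,330:352],(330,300),interpolation=cv2.INTER_CUBIC))
cv2.imwrite('pics/st2.png',big)
E
```

```text
hub [0.62138988 0.30365161 0.0976262 ] [[0.621008   0.30492031 0.1       ]] [[0.62387409 0.30140139 0.1       ]]
top (203.5, 219.7) [-16.3  53.3] 55.8 107.0
top (207, 219.5) [-15.6  41.1] 44.0 110.7
top (211, 219) [-13.8  27.3] 30.5 116.8
top (213.5, 218) [-10.3  18.7] 21.3 118.9
top (223, 211.3) [ 13.  -13.6] 18.8 -46.3
top (226, 210.7) [ 15.1 -23.9] 28.3 -57.7
top (228, 210) [ 17.6 -30.8] 35.5 -60.3
top (230, 209.5) [ 19.3 -37.7] 42.3 -62.9
top (233, 209.5) [ 19.4 -48.1] 51.8 -68.1
top (236, 209.5) [ 19.4 -58.5] 61.6 -71.7
sc (421, 315.5) [ 19.8 -56.7] 60.0 -70.7
sc (426, 315.5) [ 16.5 -43.4] 46.5 -69.2
sc (431, 315.5) [ 13.1 -30.2] 32.9 -66.5
sc (436, 314) [  4.7 -17.2] 17.8 -74.8
sc (452, 311) [-16.5  25.1] 30.1 123.3
sc (456, 311.5) [-17.5  35.9] 39.9 116.0
sc (460, 311.5) [-20.2  46.6] 50.8 113.5
sc (463, 312) [-20.5  54.7] 58.4 110.6
```

View pics/st2.png

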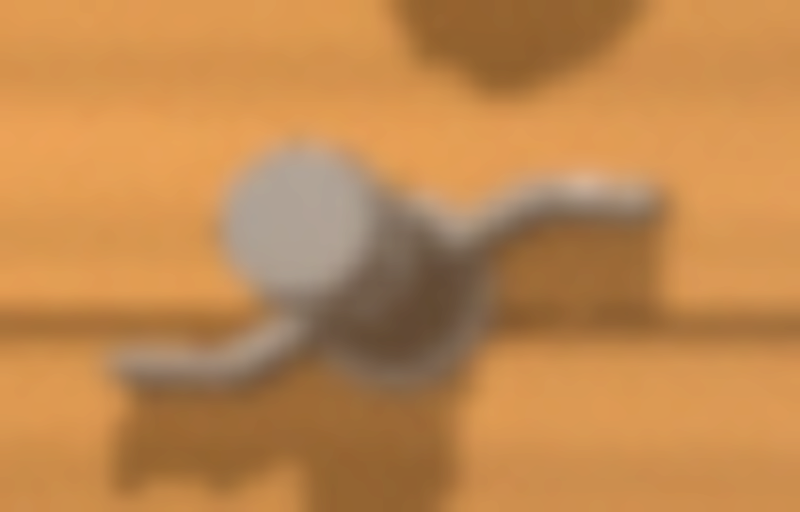

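The enlarged view shows the S-bend. The inner paddle parts run through the axis at about −58° world (31.5° mod 90). Next I need the spline cross angle.

```bash
python3 - <<'E'
from h import *
print(onz('top',[(219.56,215.25)],.022))
import time
a=np.mean([capture('top').astype(float) for _ in range(4)],0); b=capture('scene')
A=cv2.resize(a[236:256,331:351],(400,400),interpolation=cv2.INTER_CUBIC); A=np.clip(A,0,255).astype(np.uint8)
B=cv2.resize(b[210:246,290:326],(400,400),interpolation=cv2.INTER_CUBIC)
cv2.imwrite('pics/shaft.png',np.hstack([A,B]))
# 4-fold phase at z=.145 around several centres
g=a.mean(2).astype(np.float32)
for O2 in([.5102,-.111],[.508,-.112]):
  for r in(.006,.008,.009,.010):
    th=np.radians(np.arange(0,360,2)); P=np.c_[O2[0]+r*np.cos(th),O2[1]+r*np.sin(th),0*th+.145]; q=pix('top',P).astype(np.float32)
    v=cv2.remap(g,q[:,:1],q[:,1:],cv2.INTER_CUBIC)[:,0]; f=(v*np.exp(-4j*th)).mean(); print(O2,r,round(abs(f),1),round(-np.degrees(np.angle(f))/-4,1))
E
```

```text
[[0.62030619 0.30283559 0.022     ]]
[0.5102, -0.111] 0.006 7.7 -8.2
[0.5102, -0.111] 0.008 13.8 -8.4
[0.5102, -0.111] 0.009 15.7 -8.3
[0.5102, -0.111] 0.01 15.5 -8.4
[0.508, -0.112] 0.006 5.2 -8.3
[0.508, -0.112] 0.008 9.3 -8.6
[0.508, -0.112] 0.009 10.7 -8.8
[0.508, -0.112] 0.01 11.3 -8.7
```

View pics/shaft.png

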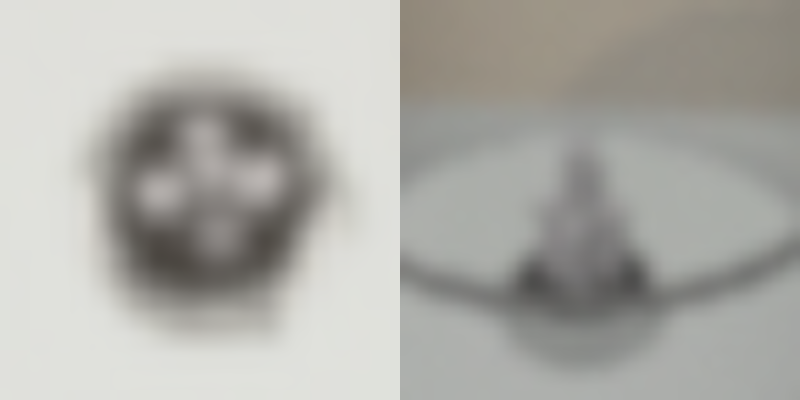

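Shaft cross at top (341,244.8): spline angle ≈8.4° mod 90, centre as predicted. Stirrer must turn about −23°. Clamp first.

```bash
cat >> h.py <<'E'
def go(p,ya):
    s=sense(); R=s['ee_rot']; d=R.T@(np.array(p)-s['tcp_pos'])*1000
    y=R[:,1]; a=(ya-np.degrees(np.arctan2(y[1],y[0]))+180)%360-180
    print('t',round(s['time_s'],2),'txyz',d.round(1),'az',round(-np.radians(a),3),'F',s['wrist_force'].round(1))
E
python3 - <<'E'
from h import *
a=.61; k=proc([[-.06+.105*np.cos(a),.14+.105*np.sin(a),.2]])[0]; print(k); go(k,np.degrees(a)+11.54-90)
E
```

```text
[0.49569556 0.09031905 0.2       ]
t 1.45 txyz [439.7 379.   22.6] az -1.141 F [ 0.2 -0.6  0.4]
```

Request:
servo_tool([
  {"tx": 37,"ty": 32,"az": -0.1,"claw": 40},
  {"tx": 73,"ty": 63,"az": -0.2,"claw": 40},
  {"tx": 110,"ty": 95,"az": -0.3,"claw": 40},
  {"tx": 147,"ty": 126,"az": -0.4,"claw": 40},
  {"tx": 183,"ty": 158,"az": -0.5,"claw": 40},
  {"tx": 220,"ty": 190,"az": -0.6,"claw": 40},
  {"tx": 257,"ty": 221,"az": -0.7,"claw": 40},
  {"tx": 293,"ty": 253,"az": -0.8,"claw": 40},
  {"tx": 330,"ty": 284,"az": -0.9,"claw": 40},
  {"tx": 367,"ty": 316,"az": -1.0,"claw": 40},
  {"tx": 403,"ty": 348,"az": -1.1,"claw": 40},
  {"tx": 440,"ty": 379,"tz": 10,"az": -1.141,"claw": 40},
])

```text
schema error: expected keys tx, ty, tz, ax, ay, az, claw
```

Request:
servo_tool([
  {"claw": 40},
  {"claw": 40},
  {"claw": 40},
])

```text
schema error: expected keys tx, ty, tz, ax, ay, az, claw
```

```bash
python3 - <<'E'
from h import *
a=.61; k=proc([[-.06+.105*np.cos(a),.14+.105*np.sin(a),.128]])[0]; go(k,np.degrees(a)+11.54-90); print(sense()['joints'].round(0),sense()['gripper_width'])
im=capture('top'); im2=capture('scene'); cv2.imwrite('pics/c2.png',np.hstack([cv2.resize(im[200:300,240:390],(450,300)),cv2.resize(im2[150:270,330:450],(300,300))]))
E
```

```text
t 1.45 txyz [439.7 379.   94.6] az -1.141 F [ 0.2 -0.6  0.4]
[ 86.  22.   0.   0. -68. -15.] 0.9971635367268442
```

View pics/c2.png

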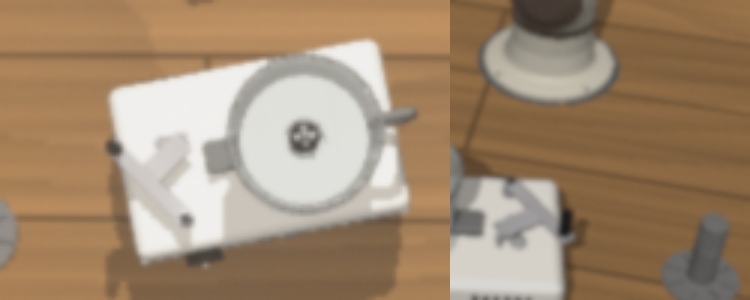

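Nothing moved: every row needs all keys. The picture is unchanged, with the peg still at the left end of the bar.

Request:
servo_tool([
  {"tx": 37,"ty": 32,"tz": 0,"ax": 0,"ay": 0,"az": -0.1,"claw": 40},
  {"tx": 73,"ty": 63,"tz": 0,"ax": 0,"ay": 0,"az": -0.2,"claw": 40},
  {"tx": 110,"ty": 95,"tz": 0,"ax": 0,"ay": 0,"az": -0.3,"claw": 40},
  {"tx": 147,"ty": 126,"tz": 0,"ax": 0,"ay": 0,"az": -0.4,"claw": 40},
  {"tx": 183,"ty": 158,"tz": 0,"ax": 0,"ay": 0,"az": -0.5,"claw": 40},
  {"tx": 220,"ty": 190,"tz": 0,"ax": 0,"ay": 0,"az": -0.6,"claw": 40},
  {"tx": 257,"ty": 221,"tz": 0,"ax": 0,"ay": 0,"az": -0.7,"claw": 40},
  {"tx": 293,"ty": 253,"tz": 0,"ax": 0,"ay": 0,"az": -0.8,"claw": 40},
  {"tx": 330,"ty": 284,"tz": 0,"ax": 0,"ay": 0,"az": -0.9,"claw": 40},
  {"tx": 367,"ty": 316,"tz": 0,"ax": 0,"ay": 0,"az": -1.0,"claw": 40},
  {"tx": 403,"ty": 348,"tz": 0,"ax": 0,"ay": 0,"az": -1.1,"claw": 40},
  {"tx": 440,"ty": 379,"tz": 0,"ax": 0,"ay": 0,"az": -1.141,"claw": 40},
])

```text
time_s: 2.55
tcp_pos: [0.4542, 0.1605, 0.2231]
ee_rot: [[0.685, 0.728, 0.001], [0.728, -0.685, 0.001], [0.001, 0.0, -1.0]]
wrist_force: [0.7, 0.9, 0.3]
gripper_width: 0.463
gripper_force: 0.0
```

Request:
servo_tool([
  {"tx": 0,"ty": 0,"tz": 20,"ax": 0,"ay": 0,"az": 0,"claw": 40},
  {"tx": 0,"ty": 0,"tz": 20,"ax": 0,"ay": 0,"az": 0,"claw": 40},
  {"tx": 0,"ty": 0,"tz": 20,"ax": 0,"ay": 0,"az": 0,"claw": 40},
])

```text
time_s: 2.8
tcp_pos: [0.4533, 0.1615, 0.202]
ee_rot: [[0.69, 0.724, -0.002], [0.724, -0.69, -0.001], [-0.002, -0.0, -1.0]]
wrist_force: [-0.3, -0.6, 0.9]
gripper_width: 0.456
gripper_force: 0.0
```

```bash
python3 - <<'E'
from h import *
a=.61; k=proc([[-.06+.105*np.cos(a),.14+.105*np.sin(a),.128]])[0]; go(k,np.degrees(a)+11.54-90); print(sense()['joints'].round(0),sense()['gripper_width'])
im=capture('top'); im2=capture('scene'); cv2.imwrite('pics/c3.png',np.hstack([cv2.resize(im[200:300,240:390],(450,300)),cv2.resize(im2[170:270,315:415],(300,300))]))
E
```

```text
t 2.8 txyz [-22.1  79.8  74.1] az -0.001 F [-0.3 -0.6  0.9]
[ 39.   9. -21.  -0. -60.  97.] 0.45640043900578137
```

View pics/c3.png

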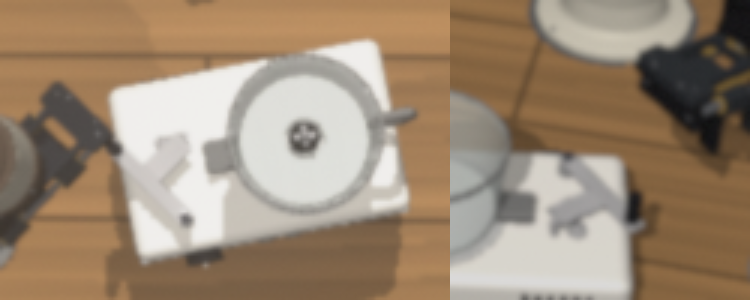

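The gripper stopped short, left of the peg (speed limit), so I'll continue the remaining shift and then descend.

Request:
servo_tool([
  {"tx": -6,"ty": 20,"tz": 0,"ax": 0,"ay": 0,"az": 0,"claw": 40},
  {"tx": -12,"ty": 45,"tz": 0,"ax": 0,"ay": 0,"az": 0,"claw": 40},
  {"tx": -18,"ty": 65,"tz": 0,"ax": 0,"ay": 0,"az": 0,"claw": 40},
  {"tx": -22,"ty": 80,"tz": 0,"ax": 0,"ay": 0,"az": 0,"claw": 40},
  {"tx": -22,"ty": 80,"tz": 0,"ax": 0,"ay": 0,"az": 0,"claw": 40},
  {"tx": -22,"ty": 80,"tz": 0,"ax": 0,"ay": 0,"az": 0,"claw": 40},
  {"tx": -22,"ty": 80,"tz": 20,"ax": 0,"ay": 0,"az": 0,"claw": 40},
  {"tx": -22,"ty": 80,"tz": 40,"ax": 0,"ay": 0,"az": 0,"claw": 40},
  {"tx": -22,"ty": 80,"tz": 60,"ax": 0,"ay": 0,"az": 0,"claw": 40},
  {"tx": -22,"ty": 80,"tz": 74,"ax": 0,"ay": 0,"az": 0,"claw": 40},
  {"tx": -22,"ty": 80,"tz": 74,"ax": 0,"ay": 0,"az": 0,"claw": 40},
])

```text
time_s: 3.82
tcp_pos: [0.4942, 0.0919, 0.1261]
ee_rot: [[0.687, 0.726, -0.005], [0.726, -0.687, -0.002], [-0.005, -0.003, -1.0]]
wrist_force: [-0.8, 0.1, -0.2]
gripper_width: 0.458
gripper_force: 0.0
```

```bash
python3 - <<'E'
from h import *
a=.61; k=proc([[-.06+.105*np.cos(a),.14+.105*np.sin(a),.128]])[0]; go(k,np.degrees(a)+11.54-90)
R=sense()['ee_rot'];p=sense()['tcp_pos']
# arc waypoints: trailing pad contact: TCP leads peg by (8-20)mm => TCP = peg +12 along closing
for a in np.arange(.55,-.06,-.05):
    th=a+yaw; k=proc([[-.06+.105*np.cos(a),.14+.105*np.sin(a),.128]])[0]+.012*np.array([np.sin(th),-np.cos(th),0])
    d=R.T@(k-p)*1000; print(round(a,2),d[:2].round(1),'az',round(.61-a,2))
E
```

```text
t 3.82 txyz [-0.1  2.2 -1.9] az 0.002 F [-0.8  0.1 -0.2]
0.55 [-1.  20.5] az 0.06
0.5 [-2.1 25.7] az 0.11
0.45 [-3.4 30.8] az 0.16
0.4 [-5.  35.8] az 0.21
0.35 [-6.8 40.8] az 0.26
0.3 [-8.8 45.7] az 0.31
0.25 [-11.1  50.4] az 0.36
0.2 [-13.7  55. ] az 0.41
0.15 [-16.4  59.6] az 0.46
0.1 [-19.4  63.9] az 0.51
0.05 [-22.6  68.1] az 0.56
-0.0 [-26.   72.2] az 0.61
-0.05 [-29.6  76. ] az 0.66
```

Request:
servo_tool([
  {"tx": 0,"ty": 8,"tz": 0,"ax": 0,"ay": 0,"az": 0.02,"claw": 40},
  {"tx": -1,"ty": 15,"tz": 0,"ax": 0,"ay": 0,"az": 0.04,"claw": 40},
  {"tx": -1,"ty": 20,"tz": 0,"ax": 0,"ay": 0,"az": 0.06,"claw": 40},
  {"tx": -2,"ty": 26,"tz": 0,"ax": 0,"ay": 0,"az": 0.11,"claw": 40},
  {"tx": -3,"ty": 31,"tz": 0,"ax": 0,"ay": 0,"az": 0.16,"claw": 40},
  {"tx": -5,"ty": 36,"tz": 0,"ax": 0,"ay": 0,"az": 0.21,"claw": 40},
  {"tx": -7,"ty": 41,"tz": 0,"ax": 0,"ay": 0,"az": 0.26,"claw": 40},
  {"tx": -9,"ty": 46,"tz": 0,"ax": 0,"ay": 0,"az": 0.31,"claw": 40},
  {"tx": -11,"ty": 50,"tz": 0,"ax": 0,"ay": 0,"az": 0.36,"claw": 40},
  {"tx": -14,"ty": 55,"tz": 0,"ax": 0,"ay": 0,"az": 0.41,"claw": 40},
  {"tx": -14,"ty": 55,"tz": 0,"ax": 0,"ay": 0,"az": 0.41,"claw": 40},
])

```text
time_s: 4.73
tcp_pos: [0.528, 0.0424, 0.1297]
ee_rot: [[0.922, 0.388, 0.002], [0.388, -0.922, 0.001], [0.002, 0.0, -1.0]]
wrist_force: [0.2, -0.9, 0.3]
gripper_width: 0.462
gripper_force: 0.0
```

```bash
python3 - <<'E'
from h import *
s=sense();R=s['ee_rot'];p=s['tcp_pos']; print(s['wrist_force'],R[:,1])
for a in np.arange(.2,-.11,-.05):
    th=a+yaw; k=proc([[-.06+.105*np.cos(a),.14+.105*np.sin(a),.128]])[0]+.012*np.array([np.sin(th),-np.cos(th),0])
    d=R.T@(k-p)*1000; print(round(a,2),d[:2].round(1),'az',round(.2-a,2))
im=capture('top')
E
```

```text
[ 0.15381972 -0.93241519  0.27303143] [ 3.87754367e-01 -9.21762686e-01  3.19052869e-04]
0.2 [-2.3 -2.8] az 0.0
0.15 [-3.   2.4] az 0.05
0.1 [-4.   7.6] az 0.1
0.05 [-5.2 12.7] az 0.15
0.0 [-6.7 17.8] az 0.2
-0.05 [-8.5 22.8] az 0.25
-0.1 [-10.4  27.7] az 0.3
```

Request:
servo_tool([
  {"tx": -3,"ty": 2,"tz": 0,"ax": 0,"ay": 0,"az": 0.05,"claw": 40},
  {"tx": -4,"ty": 5,"tz": 0,"ax": 0,"ay": 0,"az": 0.08,"claw": 40},
  {"tx": -4,"ty": 8,"tz": 0,"ax": 0,"ay": 0,"az": 0.1,"claw": 40},
  {"tx": -4,"ty": 9,"tz": 0,"ax": 0,"ay": 0,"az": 0.12,"claw": 40},
])

```text
time_s: 5.12
tcp_pos: [0.5267, 0.0332, 0.129]
ee_rot: [[0.961, 0.277, 0.0], [0.277, -0.961, 0.0], [0.0, -0.0, -1.0]]
wrist_force: [-0.9, 0.8, 0.8]
gripper_width: 0.464
gripper_force: 0.8
```

Request:
servo_tool([
  {"tx": -1,"ty": 3,"tz": 0,"ax": 0,"ay": 0,"az": 0.04,"claw": 40},
  {"tx": -2,"ty": 6,"tz": 0,"ax": 0,"ay": 0,"az": 0.07,"claw": 40},
  {"tx": -2,"ty": 8,"tz": 0,"ax": 0,"ay": 0,"az": 0.09,"claw": 40},
])

```text
time_s: 5.37
tcp_pos: [0.5272, 0.0247, 0.1287]
ee_rot: [[0.982, 0.189, 0.001], [0.189, -0.982, -0.0], [0.001, 0.0, -1.0]]
wrist_force: [0.8, -0.1, 0.2]
gripper_width: 0.462
gripper_force: 0.4
```

```bash
python3 - <<'E'
from h import *
s=sense();R=s['ee_rot'];p=s['tcp_pos']; print(s['wrist_force'],R[:,1],p)
for a in np.arange(.0,-.2,-.05):
    th=a+yaw; k=proc([[-.06+.105*np.cos(a),.14+.105*np.sin(a),.128]])[0]+.012*np.array([np.sin(th),-np.cos(th),0])
    d=R.T@(k-p)*1000; print(round(a,2),d[:2].round(1))
E
```

```text
[ 0.8153691  -0.12198897  0.21127106] [ 1.88681860e-01 -9.82038202e-01  3.53071452e-04] [0.52721516 0.02474731 0.12874524]
0.0 [1.2 1.6]
-0.05 [0.5 6.8]
-0.1 [-0.4 12. ]
-0.15 [-1.6 17.2]
```

Continue to the stop, watching for force.

Request:
servo_tool([
  {"tx": 0,"ty": 2,"tz": 0,"ax": 0,"ay": 0,"az": 0,"claw": 40},
  {"tx": 0,"ty": 4,"tz": 0,"ax": 0,"ay": 0,"az": 0,"claw": 40},
  {"tx": 0,"ty": 4,"tz": 0,"ax": 0,"ay": 0,"az": 0,"claw": 40},
])

```text
time_s: 5.62
tcp_pos: [0.5277, 0.0208, 0.1285]
ee_rot: [[0.982, 0.19, -0.0], [0.19, -0.982, 0.0], [-0.0, -0.0, -1.0]]
wrist_force: [0.5, 0.8, 0.6]
gripper_width: 0.458
gripper_force: 0.3
```

Request:
servo_tool([
  {"tx": 0,"ty": 2,"tz": 0,"ax": 0,"ay": 0,"az": 0,"claw": 40},
  {"tx": 0,"ty": 3,"tz": 0,"ax": 0,"ay": 0,"az": 0,"claw": 40},
  {"tx": 0,"ty": 3,"tz": 0,"ax": 0,"ay": 0,"az": 0,"claw": 40},
])

```text
time_s: 5.87
tcp_pos: [0.5279, 0.0203, 0.1283]
ee_rot: [[0.982, 0.19, -0.0], [0.19, -0.982, 0.004], [0.001, -0.004, -1.0]]
wrist_force: [-3.3, 10.9, 1.3]
gripper_width: 0.459
gripper_force: 5.3
```

Request:
servo_tool([
  {"tx": 0,"ty": 2,"tz": 0,"ax": 0,"ay": 0,"az": 0,"claw": 40},
  {"tx": 0,"ty": 3,"tz": 0,"ax": 0,"ay": 0,"az": 0,"claw": 40},
  {"tx": 0,"ty": 3,"tz": 0,"ax": 0,"ay": 0,"az": 0,"claw": 40},
  {"tx": 0,"ty": 3,"tz": 0,"ax": 0,"ay": 0,"az": 0,"claw": 40},
])

```text
time_s: 6.2
tcp_pos: [0.528, 0.0199, 0.1282]
ee_rot: [[0.982, 0.19, -0.0], [0.19, -0.982, 0.007], [0.001, -0.007, -1.0]]
wrist_force: [-5.6, 19.4, 2.3]
gripper_width: 0.461
gripper_force: 10.3
```

At the stop. Back off to centre and rise.

Request:
servo_tool([
  {"tx": 0,"ty": -9,"tz": 0,"ax": 0,"ay": 0,"az": 0,"claw": 40},
  {"tx": 0,"ty": -14,"tz": 0,"ax": 0,"ay": 0,"az": 0,"claw": 40},
  {"tx": 0,"ty": -14,"tz": 0,"ax": 0,"ay": 0,"az": 0,"claw": 40},
  {"tx": 0,"ty": -14,"tz": -15,"ax": 0,"ay": 0,"az": 0,"claw": 40},
  {"tx": 0,"ty": -14,"tz": -40,"ax": 0,"ay": 0,"az": 0,"claw": 60},
  {"tx": 0,"ty": -14,"tz": -75,"ax": 0,"ay": 0,"az": 0,"claw": 60},
  {"tx": 0,"ty": -14,"tz": -105,"ax": 0,"ay": 0,"az": 0,"claw": 60},
  {"tx": 0,"ty": -14,"tz": -105,"ax": 0,"ay": 0,"az": 0,"claw": 60},
])

```text
time_s: 6.87
tcp_pos: [0.5298, 0.0285, 0.2404]
ee_rot: [[0.982, 0.191, 0.013], [0.191, -0.982, 0.001], [0.013, 0.001, -1.0]]
wrist_force: [-0.4, 0.7, 0.1]
gripper_width: 0.654
gripper_force: 0.0
```

```bash
python3 - <<'E'
from h import *
go([.621,.3035,.23],-79); print(sense()['joints'].round(0))
E
```

```text
t 6.87 txyz [ 141.8 -252.6   11.9] az -0.0 F [-0.4  0.7  0.1]
[ 21.  12. -12.   0. -66.  80.]
```

Request:
servo_tool([
  {"tx": 14,"ty": -25,"tz": 0,"ax": 0,"ay": 0,"az": 0,"claw": 66},
  {"tx": 28,"ty": -51,"tz": 0,"ax": 0,"ay": 0,"az": 0,"claw": 66},
  {"tx": 43,"ty": -76,"tz": 0,"ax": 0,"ay": 0,"az": 0,"claw": 66},
  {"tx": 57,"ty": -101,"tz": 0,"ax": 0,"ay": 0,"az": 0,"claw": 66},
  {"tx": 71,"ty": -126,"tz": 0,"ax": 0,"ay": 0,"az": 0,"claw": 66},
  {"tx": 85,"ty": -152,"tz": 0,"ax": 0,"ay": 0,"az": 0,"claw": 66},
  {"tx": 99,"ty": -177,"tz": 0,"ax": 0,"ay": 0,"az": 0,"claw": 66},
  {"tx": 114,"ty": -202,"tz": 0,"ax": 0,"ay": 0,"az": 0,"claw": 66},
  {"tx": 128,"ty": -228,"tz": 0,"ax": 0,"ay": 0,"az": 0,"claw": 66},
  {"tx": 142,"ty": -253,"tz": 0,"ax": 0,"ay": 0,"az": 0,"claw": 66},
  {"tx": 142,"ty": -253,"tz": 12,"ax": 0,"ay": 0,"az": 0,"claw": 66},
  {"tx": 142,"ty": -253,"tz": 12,"ax": 0,"ay": 0,"az": 0,"claw": 66},
])

```text
time_s: 7.87
tcp_pos: [0.6166, 0.3044, 0.2177]
ee_rot: [[0.982, 0.191, -0.005], [0.191, -0.982, -0.003], [-0.006, 0.002, -1.0]]
wrist_force: [-0.7, -0.4, -1.2]
gripper_width: 0.759
gripper_force: 0.0
```

Request:
servo_tool([
  {"tx": 0,"ty": 0,"tz": 0,"ax": 0,"ay": 0,"az": 0,"claw": 66},
  {"tx": 0,"ty": 0,"tz": 0,"ax": 0,"ay": 0,"az": 0,"claw": 66},
])

```text
time_s: 8.03
tcp_pos: [0.6177, 0.3031, 0.2217]
ee_rot: [[0.982, 0.189, -0.0], [0.189, -0.982, -0.001], [-0.0, 0.001, -1.0]]
wrist_force: [0.6, -0.1, 0.7]
gripper_width: 0.756
gripper_force: 0.0
```

```bash
python3 - <<'E'
from h import *
go([.621,.3035,.064],-79); print(sense()['joints'].round(0),sense()['ee_rot'].round(3))
im=capture('top'); im2=capture('scene')
for l in('clamp_knob',):
  for r in trace(l,'top')[:2]: ys,xs=np.where(r['mask']); print(r['confidence'],xs.mean(),ys.mean(),len(xs))
k=proc([[.045,.14,.154],[.045,.14,.137]]); print(pix('top',k))
g=im[225:275,280:310].max(2); Y,X=np.where(g<90); print(np.c_[X+280,Y+225].tolist())
cv2.imwrite('pics/c4.png',np.hstack([cv2.resize(im[150:300,160:390],(460,300)),cv2.resize(im2[200:340,310:470],(340,300))]))
E
```

```text
t 8.03 txyz [3.400e+00 1.000e-01 1.577e+02] az -0.002 F [ 0.6 -0.1  0.7]
[ 40.  28.  10.   0. -72.  61.] [[ 0.982  0.189 -0.   ]
 [ 0.189 -0.982 -0.001]
 [-0.     0.001 -1.   ]]
0.65 301.712401055409 254.91029023746702 379
0.64 484.969696969697 246.8121212121212 660
[[294.3447177  239.05016861]
 [294.7300538  239.60840148]]
[[294, 239], [295, 239], [296, 239], [294, 240], [295, 240], [296, 240], [295, 241], [296, 241]]
```

View pics/c4.png

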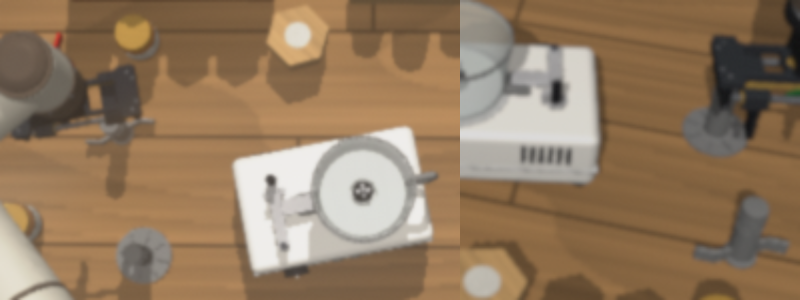

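Picture: bar lies shut, peg at top ≈(295,240) as predicted for angle 0, and the gripper is above the stirrer. I'll descend with a quarter turn, pre-centre the hub with a squeeze, turn back, then grasp.

Request:
servo_tool([
  {"tx": 3,"ty": 0,"tz": 5,"ax": 0,"ay": 0,"az": 0.12,"claw": 66},
  {"tx": 3,"ty": 0,"tz": 10,"ax": 0,"ay": 0,"az": 0.24,"claw": 66},
  {"tx": 3,"ty": 0,"tz": 15,"ax": 0,"ay": 0,"az": 0.36,"claw": 66},
  {"tx": 3,"ty": 0,"tz": 20,"ax": 0,"ay": 0,"az": 0.48,"claw": 66},
  {"tx": 3,"ty": 0,"tz": 25,"ax": 0,"ay": 0,"az": 0.6,"claw": 66},
  {"tx": 3,"ty": 0,"tz": 30,"ax": 0,"ay": 0,"az": 0.72,"claw": 66},
  {"tx": 3,"ty": 0,"tz": 35,"ax": 0,"ay": 0,"az": 0.84,"claw": 66},
  {"tx": 3,"ty": 0,"tz": 40,"ax": 0,"ay": 0,"az": 0.96,"claw": 66},
  {"tx": 3,"ty": 0,"tz": 50,"ax": 0,"ay": 0,"az": 1.08,"claw": 66},
  {"tx": 3,"ty": 0,"tz": 60,"ax": 0,"ay": 0,"az": 1.2,"claw": 66},
  {"tx": 3,"ty": 0,"tz": 70,"ax": 0,"ay": 0,"az": 1.32,"claw": 66},
  {"tx": 3,"ty": 0,"tz": 80,"ax": 0,"ay": 0,"az": 1.44,"claw": 66},
])

```text
time_s: 9.18
tcp_pos: [0.6207, 0.3044, 0.1421]
ee_rot: [[0.31, -0.951, 0.001], [-0.951, -0.31, 0.001], [-0.0, -0.001, -1.0]]
wrist_force: [-0.7, -0.1, 0.1]
gripper_width: 0.76
gripper_force: 0.0
```

Request:
servo_tool([
  {"tx": 0,"ty": 0,"tz": 10,"ax": 0,"ay": 0,"az": 0.12,"claw": 66},
  {"tx": 0,"ty": 0,"tz": 10,"ax": 0,"ay": 0,"az": 0.13,"claw": 66},
])

```text
time_s: 9.35
tcp_pos: [0.6194, 0.3037, 0.1299]
ee_rot: [[0.187, -0.982, -0.003], [-0.982, -0.187, -0.002], [0.001, 0.003, -1.0]]
wrist_force: [-0.6, -0.2, -0.8]
gripper_width: 0.765
gripper_force: 0.0
```

```bash
python3 - <<'E'
from h import *
go([.621,.3035,.064],-169); print(sense()['joints'].round(0))
E
```

```text
t 9.35 txyz [ 0.5 -1.8 65.8] az -0.004 F [-0.6 -0.2 -0.8]
[ 39.  32.   4.  -0. -62. -29.]
```

Request:
servo_tool([
  {"tx": 0,"ty": -1,"tz": 15,"ax": 0,"ay": 0,"az": 0,"claw": 66},
  {"tx": 0,"ty": -1,"tz": 32,"ax": 0,"ay": 0,"az": 0,"claw": 66},
  {"tx": 0,"ty": -1,"tz": 49,"ax": 0,"ay": 0,"az": 0,"claw": 66},
  {"tx": 0,"ty": -1,"tz": 66,"ax": 0,"ay": 0,"az": 0,"claw": 66},
  {"tx": 0,"ty": -1,"tz": 66,"ax": 0,"ay": 0,"az": 0,"claw": 55},
  {"tx": 0,"ty": -1,"tz": 66,"ax": 0,"ay": 0,"az": 0,"claw": 48},
  {"tx": 0,"ty": -1,"tz": 66,"ax": 0,"ay": 0,"az": 0,"claw": 42},
  {"tx": 0,"ty": -1,"tz": 66,"ax": 0,"ay": 0,"az": 0,"claw": 38},
  {"tx": 0,"ty": -1,"tz": 66,"ax": 0,"ay": 0,"az": 0,"claw": 36},
  {"tx": 0,"ty": -1,"tz": 66,"ax": 0,"ay": 0,"az": 0,"claw": 35},
  {"tx": 0,"ty": -1,"tz": 66,"ax": 0,"ay": 0,"az": 0,"claw": 35},
  {"tx": 0,"ty": -1,"tz": 66,"ax": 0,"ay": 0,"az": 0,"claw": 35},
])

```text
time_s: 10.35
tcp_pos: [0.6215, 0.3052, 0.0659]
ee_rot: [[0.191, -0.982, 0.0], [-0.982, -0.191, 0.0], [-0.0, -0.0, -1.0]]
wrist_force: [-0.1, 0.1, -0.9]
gripper_width: 0.407
gripper_force: 0.0
```

Request:
servo_tool([
  {"tx": 0,"ty": 0,"tz": 0,"ax": 0,"ay": 0,"az": 0,"claw": 45},
  {"tx": 0,"ty": 0,"tz": 0,"ax": 0,"ay": 0,"az": 0,"claw": 50},
  {"tx": 0,"ty": 0,"tz": 0,"ax": 0,"ay": 0,"az": -0.12,"claw": 50},
  {"tx": 0,"ty": 0,"tz": 0,"ax": 0,"ay": 0,"az": -0.24,"claw": 50},
  {"tx": 0,"ty": 0,"tz": 0,"ax": 0,"ay": 0,"az": -0.36,"claw": 50},
  {"tx": 0,"ty": 0,"tz": 0,"ax": 0,"ay": 0,"az": -0.48,"claw": 50},
  {"tx": 0,"ty": 0,"tz": 0,"ax": 0,"ay": 0,"az": -0.6,"claw": 50},
  {"tx": 0,"ty": 0,"tz": 0,"ax": 0,"ay": 0,"az": -0.72,"claw": 50},
  {"tx": 0,"ty": 0,"tz": 0,"ax": 0,"ay": 0,"az": -0.84,"claw": 50},
  {"tx": 0,"ty": 0,"tz": 0,"ax": 0,"ay": 0,"az": -0.96,"claw": 50},
  {"tx": 0,"ty": 0,"tz": 0,"ax": 0,"ay": 0,"az": -1.08,"claw": 50},
  {"tx": 0,"ty": 0,"tz": 0,"ax": 0,"ay": 0,"az": -1.2,"claw": 50},
])

```text
time_s: 11.35
tcp_pos: [0.6214, 0.3051, 0.0655]
ee_rot: [[0.985, -0.172, -0.0], [-0.172, -0.985, -0.0], [-0.0, 0.0, -1.0]]
wrist_force: [-0.0, -0.6, -0.7]
gripper_width: 0.576
gripper_force: 0.0
```

Request:
servo_tool([
  {"tx": 0,"ty": 0,"tz": 0,"ax": 0,"ay": 0,"az": -0.12,"claw": 50},
  {"tx": 0,"ty": 0,"tz": 0,"ax": 0,"ay": 0,"az": -0.24,"claw": 50},
  {"tx": 0,"ty": 0,"tz": 0,"ax": 0,"ay": 0,"az": -0.36,"claw": 50},
  {"tx": 0,"ty": 0,"tz": 0,"ax": 0,"ay": 0,"az": -0.36,"claw": 50},
  {"tx": 0,"ty": 0,"tz": 0,"ax": 0,"ay": 0,"az": -0.36,"claw": 50},
  {"tx": 0,"ty": 0,"tz": 0,"ax": 0,"ay": 0,"az": -0.36,"claw": 42},
  {"tx": 0,"ty": 0,"tz": 0,"ax": 0,"ay": 0,"az": -0.36,"claw": 38},
  {"tx": 0,"ty": 0,"tz": 0,"ax": 0,"ay": 0,"az": -0.36,"claw": 35},
  {"tx": 0,"ty": 0,"tz": 0,"ax": 0,"ay": 0,"az": -0.36,"claw": 20},
  {"tx": 0,"ty": 0,"tz": 0,"ax": 0,"ay": 0,"az": -0.36,"claw": 20},
  {"tx": 0,"ty": 0,"tz": 0,"ax": 0,"ay": 0,"az": -0.36,"claw": 20},
  {"tx": 0,"ty": 0,"tz": 0,"ax": 0,"ay": 0,"az": -0.36,"claw": 20},
])

```text
time_s: 12.35
tcp_pos: [0.6214, 0.305, 0.0656]
ee_rot: [[0.984, 0.18, -0.0], [0.18, -0.984, -0.0], [-0.0, 0.0, -1.0]]
wrist_force: [0.1, -1.2, 0.6]
gripper_width: 0.384
gripper_force: 30.0
```

Request:
servo_tool([
  {"tx": 0,"ty": 0,"tz": 0,"ax": 0,"ay": 0,"az": 0,"claw": 20},
  {"tx": 0,"ty": 0,"tz": 0,"ax": 0,"ay": 0,"az": 0,"claw": 20},
  {"tx": 0,"ty": 0,"tz": -5,"ax": 0,"ay": 0,"az": 0,"claw": 20},
])

```text
time_s: 12.6
tcp_pos: [0.6206, 0.3048, 0.0693]
ee_rot: [[0.984, 0.18, -0.002], [0.18, -0.984, -0.001], [-0.002, 0.001, -1.0]]
wrist_force: [0.3, -0.1, -1.6]
gripper_width: 0.382
gripper_force: 30.0
```

Request:
servo_tool([
  {"tx": 0,"ty": 0,"tz": -20,"ax": 0,"ay": 0,"az": 0,"claw": 20},
  {"tx": 0,"ty": 0,"tz": -45,"ax": 0,"ay": 0,"az": 0,"claw": 20},
  {"tx": 0,"ty": 0,"tz": -70,"ax": 0,"ay": 0,"az": 0,"claw": 20},
  {"tx": 0,"ty": 0,"tz": -95,"ax": 0,"ay": 0,"az": 0,"claw": 20},
  {"tx": 0,"ty": 0,"tz": -120,"ax": 0,"ay": 0,"az": 0,"claw": 20},
  {"tx": 0,"ty": 0,"tz": -145,"ax": 0,"ay": 0,"az": 0,"claw": 20},
  {"tx": 0,"ty": 0,"tz": -170,"ax": 0,"ay": 0,"az": 0,"claw": 20},
  {"tx": 0,"ty": 0,"tz": -190,"ax": 0,"ay": 0,"az": 0,"claw": 20},
  {"tx": 0,"ty": 0,"tz": -205,"ax": 0,"ay": 0,"az": 0,"claw": 20},
  {"tx": 0,"ty": 0,"tz": -205,"ax": 0,"ay": 0,"az": 0,"claw": 20},
])

```text
time_s: 13.43
tcp_pos: [0.6228, 0.306, 0.2804]
ee_rot: [[0.984, 0.181, 0.007], [0.181, -0.984, 0.004], [0.008, -0.003, -1.0]]
wrist_force: [1.0, 0.6, -0.9]
gripper_width: 0.378
gripper_force: 30.0
```

```bash
python3 - <<'E'
from h import *
go([.5102,-.1113,.275],-102.7); print(sense()['joints'].round(0),sense()['tcp_pos'],sense()['gripper_width'])
im=capture('top'); im2=capture('scene')
for n in('top','scene'):
  for r in trace('stirrer',n)[:5]: ys,xs=np.where(r['mask']); print(n,round(r['confidence'],2),xs.mean().round(),ys.mean().round(),len(xs))
E
```

```text
t 13.43 txyz [-186.1  390.1    2.7] az 0.403 F [ 1.   0.6 -0.9]
[ 40.  27.  17.   0. -79.  61.] [0.62280386 0.3059677  0.28037505] 0.37837917020463063
scene 0.92 465.0 257.0 722
scene 0.82 487.0 355.0 555
scene 0.73 228.0 224.0 1560
```

Request:
servo_tool([
  {"tx": -10,"ty": 20,"tz": 0,"ax": 0,"ay": 0,"az": 0.02,"claw": 20},
  {"tx": -20,"ty": 41,"tz": 0,"ax": 0,"ay": 0,"az": 0.04,"claw": 20},
  {"tx": -30,"ty": 63,"tz": 0,"ax": 0,"ay": 0,"az": 0.06,"claw": 20},
  {"tx": -40,"ty": 85,"tz": 0,"ax": 0,"ay": 0,"az": 0.09,"claw": 20},
  {"tx": -50,"ty": 107,"tz": 0,"ax": 0,"ay": 0,"az": 0.12,"claw": 20},
  {"tx": -61,"ty": 129,"tz": 0,"ax": 0,"ay": 0,"az": 0.15,"claw": 20},
  {"tx": -72,"ty": 151,"tz": 0,"ax": 0,"ay": 0,"az": 0.18,"claw": 20},
  {"tx": -83,"ty": 173,"tz": 0,"ax": 0,"ay": 0,"az": 0.21,"claw": 20},
  {"tx": -94,"ty": 195,"tz": 0,"ax": 0,"ay": 0,"az": 0.24,"claw": 20},
  {"tx": -104,"ty": 217,"tz": 0,"ax": 0,"ay": 0,"az": 0.27,"claw": 20},
  {"tx": -114,"ty": 239,"tz": 0,"ax": 0,"ay": 0,"az": 0.3,"claw": 20},
  {"tx": -124,"ty": 260,"tz": 0,"ax": 0,"ay": 0,"az": 0.32,"claw": 20},
])

```text
time_s: 14.63
tcp_pos: [0.5451, 0.0257, 0.274]
ee_rot: [[0.99, -0.14, -0.003], [-0.14, -0.99, -0.001], [-0.003, 0.001, -1.0]]
wrist_force: [0.4, -0.3, -1.2]
gripper_width: 0.38
gripper_force: 30.0
```

```bash
python3 - <<'E'
from h import *
go([.5102,-.1113,.275],-102.7)
E
```

```text
t 14.63 txyz [-15.4 140.6  -0.9] az 0.081 F [ 0.4 -0.3 -1.2]
```

Request:
servo_tool([
  {"tx": -2,"ty": 20,"tz": 0,"ax": 0,"ay": 0,"az": 0.02,"claw": 20},
  {"tx": -5,"ty": 42,"tz": 0,"ax": 0,"ay": 0,"az": 0.04,"claw": 20},
  {"tx": -8,"ty": 64,"tz": 0,"ax": 0,"ay": 0,"az": 0.06,"claw": 20},
  {"tx": -10,"ty": 86,"tz": 0,"ax": 0,"ay": 0,"az": 0.08,"claw": 20},
  {"tx": -12,"ty": 106,"tz": 0,"ax": 0,"ay": 0,"az": 0.08,"claw": 20},
  {"tx": -14,"ty": 122,"tz": 0,"ax": 0,"ay": 0,"az": 0.08,"claw": 20},
  {"tx": -15,"ty": 130,"tz": 0,"ax": 0,"ay": 0,"az": 0.08,"claw": 20},
  {"tx": -15,"ty": 132,"tz": 0,"ax": 0,"ay": 0,"az": 0.08,"claw": 20},
  {"tx": -15,"ty": 132,"tz": 0,"ax": 0,"ay": 0,"az": 0.08,"claw": 20},
  {"tx": -15,"ty": 132,"tz": 0,"ax": 0,"ay": 0,"az": 0.08,"claw": 20},
])

```text
time_s: 15.47
tcp_pos: [0.5133, -0.1011, 0.2751]
ee_rot: [[0.976, -0.217, -0.001], [-0.217, -0.976, 0.0], [-0.001, -0.0, -1.0]]
wrist_force: [0.4, 0.2, -1.5]
gripper_width: 0.383
gripper_force: 30.0
```

```bash
python3 - <<'E'
from h import *
go([.5102,-.1113,.275],-102.7); print(sense()['joints'].round(0))
im=capture('top'); im2=capture('scene')
s=sense(); p=s['tcp_pos']
ax=[[p[0],p[1],p[2]+.0345],[p[0],p[1],p[2]-.0655]]
print('pred hub top/foot',pix('scene',ax), 'pilot',pix('scene',[.5102,-.1113,.165]))
A=cv2.resize(im2[140:260,250:370],(480,480),interpolation=cv2.INTER_CUBIC); B=cv2.resize(im[205:285,300:380],(300,300),interpolation=cv2.INTER_CUBIC)
o=np.zeros((480,780,3),np.uint8); o[:,:480]=A; o[:300,480:]=B; cv2.imwrite('pics/over.png',o)
E
```

```text
t 15.47 txyz [-0.8 10.6  0.1] az 0.003 F [ 0.4  0.2 -1.5]
[  7.  10.  -9.  -0. -71.  71.]
pred hub top/foot [[309.83793085 181.95543733]
 [309.91862378 211.44093426]] pilot [[306.67324287 222.22163476]]
```

View pics/over.png

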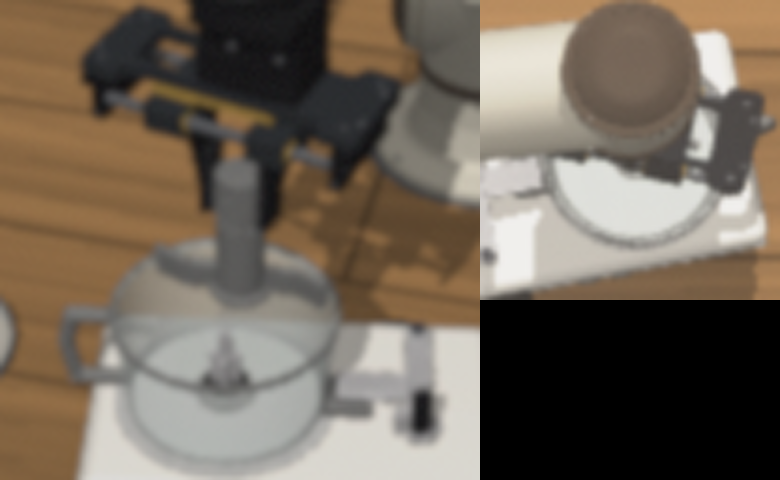

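The view shows the hub upright above the bowl, its axis ~3 px right of the shaft tip (scene 309.3 vs 306.1), which matches the remaining 10.6 mm.

Request:
servo_tool([
  {"tx": -1,"ty": 6,"tz": 0,"ax": 0,"ay": 0,"az": 0,"claw": 20},
  {"tx": -1,"ty": 10.5,"tz": 0,"ax": 0,"ay": 0,"az": 0,"claw": 20},
  {"tx": -1,"ty": 10.5,"tz": 0,"ax": 0,"ay": 0,"az": 0,"claw": 20},
  {"tx": -1,"ty": 10.5,"tz": 10,"ax": 0,"ay": 0,"az": 0,"claw": 20},
  {"tx": -1,"ty": 10.5,"tz": 20,"ax": 0,"ay": 0,"az": 0,"claw": 20},
  {"tx": -1,"ty": 10.5,"tz": 30,"ax": 0,"ay": 0,"az": 0,"claw": 20},
  {"tx": -1,"ty": 10.5,"tz": 38,"ax": 0,"ay": 0,"az": 0,"claw": 20},
  {"tx": -1,"ty": 10.5,"tz": 38,"ax": 0,"ay": 0,"az": 0,"claw": 20},
  {"tx": -1,"ty": 10.5,"tz": 38,"ax": 0,"ay": 0,"az": 0,"claw": 20},
])

```text
time_s: 16.32
tcp_pos: [0.5096, -0.1117, 0.2367]
ee_rot: [[0.976, -0.217, -0.002], [-0.217, -0.976, -0.0], [-0.002, 0.001, -1.0]]
wrist_force: [-0.4, -0.1, -0.7]
gripper_width: 0.384
gripper_force: 30.0
```

```bash
python3 - <<'E'
from h import *
go([.5102,-.1113,.211],-102.7)
E
```

```text
t 16.32 txyz [ 0.5 -0.5 25.7] az 0.003 F [-0.4 -0.1 -0.7]
```

Request:
servo_tool([
  {"tx": 0.4,"ty": -0.3,"tz": 3,"ax": 0,"ay": 0,"az": 0,"claw": 20},
  {"tx": 0.4,"ty": -0.3,"tz": 6,"ax": 0,"ay": 0,"az": 0,"claw": 20},
  {"tx": 0.4,"ty": -0.3,"tz": 9,"ax": 0,"ay": 0,"az": 0,"claw": 20},
  {"tx": 0.4,"ty": -0.3,"tz": 12,"ax": 0,"ay": 0,"az": 0,"claw": 20},
  {"tx": 0.4,"ty": -0.3,"tz": 12,"ax": 0,"ay": 0,"az": 0,"claw": 20},
])

```text
time_s: 16.73
tcp_pos: [0.5099, -0.1114, 0.2249]
ee_rot: [[0.976, -0.217, -0.001], [-0.217, -0.976, 0.0], [-0.001, 0.0, -1.0]]
wrist_force: [-0.4, 0.0, -1.1]
gripper_width: 0.388
gripper_force: 30.0
```

Request:
servo_tool([
  {"tx": 0,"ty": 0,"tz": 3,"ax": 0,"ay": 0,"az": 0,"claw": 20},
  {"tx": 0,"ty": 0,"tz": 6,"ax": 0,"ay": 0,"az": 0,"claw": 20},
  {"tx": 0,"ty": 0,"tz": 9,"ax": 0,"ay": 0,"az": 0,"claw": 20},
  {"tx": 0,"ty": 0,"tz": 12,"ax": 0,"ay": 0,"az": 0,"claw": 20},
  {"tx": 0,"ty": 0,"tz": 12,"ax": 0,"ay": 0,"az": 0,"claw": 20},
])

```text
time_s: 17.15
tcp_pos: [0.5101, -0.1115, 0.2128]
ee_rot: [[0.976, -0.217, -0.001], [-0.217, -0.976, 0.0], [-0.001, 0.0, -1.0]]
wrist_force: [0.0, 0.0, -1.5]
gripper_width: 0.383
gripper_force: 30.0
```

Pilot is in the bore with no side force. I'll go on slowly to mesh.

Request:
servo_tool([
  {"tx": 0,"ty": 0,"tz": 2,"ax": 0,"ay": 0,"az": 0,"claw": 20},
  {"tx": 0,"ty": 0,"tz": 4,"ax": 0,"ay": 0,"az": 0,"claw": 20},
  {"tx": 0,"ty": 0,"tz": 5,"ax": 0,"ay": 0,"az": 0,"claw": 20},
  {"tx": 0,"ty": 0,"tz": 6,"ax": 0,"ay": 0,"az": 0,"claw": 20},
  {"tx": 0,"ty": 0,"tz": 6,"ax": 0,"ay": 0,"az": 0,"claw": 20},
])

```text
time_s: 17.57
tcp_pos: [0.5105, -0.1119, 0.2078]
ee_rot: [[0.976, -0.217, 0.001], [-0.217, -0.976, -0.001], [0.001, 0.001, -1.0]]
wrist_force: [0.2, -2.4, -0.3]
gripper_width: 0.381
gripper_force: 30.0
```

Request:
servo_tool([
  {"tx": 0,"ty": 0,"tz": 2,"ax": 0,"ay": 0,"az": 0,"claw": 20},
  {"tx": 0,"ty": 0,"tz": 4,"ax": 0,"ay": 0,"az": 0,"claw": 20},
  {"tx": 0,"ty": 0,"tz": 6,"ax": 0,"ay": 0,"az": 0,"claw": 20},
  {"tx": 0,"ty": 0,"tz": 6,"ax": 0,"ay": 0,"az": 0,"claw": 20},
])

```text
time_s: 17.9
tcp_pos: [0.5103, -0.1118, 0.2011]
ee_rot: [[0.976, -0.217, -0.001], [-0.217, -0.976, -0.001], [-0.0, 0.001, -1.0]]
wrist_force: [0.1, -4.0, -0.7]
gripper_width: 0.384
gripper_force: 30.0
```

Request:
servo_tool([
  {"tx": 0,"ty": 0.5,"tz": 3,"ax": 0,"ay": 0,"az": 0,"claw": 20},
  {"tx": 0,"ty": 0.5,"tz": 6,"ax": 0,"ay": 0,"az": 0,"claw": 20},
  {"tx": 0,"ty": 0.5,"tz": 9,"ax": 0,"ay": 0,"az": 0,"claw": 20},
  {"tx": 0,"ty": 0.5,"tz": 12,"ax": 0,"ay": 0,"az": 0,"claw": 20},
  {"tx": 0,"ty": 0.5,"tz": 14,"ax": 0,"ay": 0,"az": 0,"claw": 20},
  {"tx": 0,"ty": 0.5,"tz": 14,"ax": 0,"ay": 0,"az": 0,"claw": 20},
])

```text
time_s: 18.4
tcp_pos: [0.51, -0.112, 0.1869]
ee_rot: [[0.976, -0.217, -0.001], [-0.217, -0.976, -0.0], [-0.001, 0.0, -1.0]]
wrist_force: [1.5, -4.3, -2.0]
gripper_width: 0.382
gripper_force: 30.0
```

```bash
python3 -c "
from h import *
s=sense();print(s['moment'],s['wrist_force'],s['tcp_pos'])"
```

```text
[-1.3229727  -0.27138623  0.03554042] [ 1.51534914 -4.25231824 -1.96433654] [ 0.51000337 -0.11199598  0.18690364]
```

Request:
servo_tool([
  {"tx": 0,"ty": 0.5,"tz": 2,"ax": 0,"ay": 0,"az": 0,"claw": 20},
  {"tx": 0,"ty": 0.5,"tz": 4,"ax": 0,"ay": 0,"az": 0,"claw": 20},
  {"tx": 0,"ty": 0.5,"tz": 6,"ax": 0,"ay": 0,"az": 0,"claw": 20},
  {"tx": 0,"ty": 0.5,"tz": 7,"ax": 0,"ay": 0,"az": 0,"claw": 20},
  {"tx": 0,"ty": 0.5,"tz": 7,"ax": 0,"ay": 0,"az": 0,"claw": 20},
])

```text
time_s: 18.82
tcp_pos: [0.5105, -0.1123, 0.1815]
ee_rot: [[0.976, -0.217, 0.001], [-0.217, -0.976, -0.0], [0.001, -0.0, -1.0]]
wrist_force: [-1.4, -0.9, 5.1]
gripper_width: 0.385
gripper_force: 30.0
```

Request:
servo_tool([
  {"tx": 0,"ty": 0,"tz": 1,"ax": 0,"ay": 0,"az": 0,"claw": 20},
  {"tx": 0,"ty": 0,"tz": 2,"ax": 0,"ay": 0,"az": 0,"claw": 20},
  {"tx": 0,"ty": 0,"tz": 2,"ax": 0,"ay": 0,"az": 0,"claw": 20},
  {"tx": 0,"ty": 0,"tz": 2,"ax": 0,"ay": 0,"az": 0,"claw": 20},
])

```text
time_s: 19.15
tcp_pos: [0.5106, -0.1123, 0.1799]
ee_rot: [[0.976, -0.217, 0.002], [-0.217, -0.976, -0.0], [0.002, -0.0, -1.0]]
wrist_force: [-1.0, -1.5, 6.6]
gripper_width: 0.382
gripper_force: 30.0
```

Request:
servo_tool([
  {"tx": 0,"ty": 0,"tz": 1,"ax": 0,"ay": 0,"az": 0,"claw": 20},
  {"tx": 0,"ty": 0,"tz": 2,"ax": 0,"ay": 0,"az": 0,"claw": 20},
  {"tx": 0,"ty": 0,"tz": 2,"ax": 0,"ay": 0,"az": 0,"claw": 20},
  {"tx": 0,"ty": 0,"tz": 2,"ax": 0,"ay": 0,"az": 0,"claw": 20},
])

```text
time_s: 19.48
tcp_pos: [0.5107, -0.1124, 0.1784]
ee_rot: [[0.976, -0.216, 0.002], [-0.216, -0.976, -0.0], [0.002, -0.0, -1.0]]
wrist_force: [-2.5, -1.3, 9.4]
gripper_width: 0.382
gripper_force: 30.0
```

Request:
servo_tool([
  {"tx": 0,"ty": 0,"tz": 1,"ax": 0,"ay": 0,"az": 0,"claw": 20},
  {"tx": 0,"ty": 0,"tz": 2,"ax": 0,"ay": 0,"az": 0,"claw": 20},
  {"tx": 0,"ty": 0,"tz": 2,"ax": 0,"ay": 0,"az": 0,"claw": 20},
  {"tx": 0,"ty": 0,"tz": 2,"ax": 0,"ay": 0,"az": 0,"claw": 20},
])

```text
time_s: 19.82
tcp_pos: [0.511, -0.1125, 0.1784]
ee_rot: [[0.976, -0.216, 0.004], [-0.216, -0.976, -0.001], [0.004, 0.0, -1.0]]
wrist_force: [-4.9, 0.5, 18.0]
gripper_width: 0.381
gripper_force: 30.0
```

Bottomed exactly at the expected height (0.1784), force rising on the rigid rim. I'll hold to check that it is stable.

Request:
servo_tool([
  {"tx": 0,"ty": 0,"tz": 0,"ax": 0,"ay": 0,"az": 0,"claw": 20},
  {"tx": 0,"ty": 0,"tz": 0,"ax": 0,"ay": 0,"az": 0,"claw": 20},
  {"tx": 0,"ty": 0,"tz": 0,"ax": 0,"ay": 0,"az": 0,"claw": 20},
  {"tx": 0,"ty": 0,"tz": 0,"ax": 0,"ay": 0,"az": 0,"claw": 20},
  {"tx": 0,"ty": 0,"tz": 0,"ax": 0,"ay": 0,"az": 0,"claw": 20},
  {"tx": 0,"ty": 0,"tz": 0,"ax": 0,"ay": 0,"az": 0,"claw": 20},
  {"tx": 0,"ty": 0,"tz": 0,"ax": 0,"ay": 0,"az": 0,"claw": 20},
  {"tx": 0,"ty": 0,"tz": 0,"ax": 0,"ay": 0,"az": 0,"claw": 20},
])

```text
time_s: 20.48
tcp_pos: [0.511, -0.1125, 0.1784]
ee_rot: [[0.976, -0.216, 0.004], [-0.216, -0.976, -0.001], [0.004, 0.0, -1.0]]
wrist_force: [-5.6, -0.3, 17.7]
gripper_width: 0.384
gripper_force: 30.0
```

```bash
python3 - <<'E'
from h import *
s=sense(); print(s['wrist_force'],s['tcp_pos'],s['gripper_force'],np.abs(s['joint_velocities']).max())
im=capture('top'); g=im[225:275,280:310].max(2); Y,X=np.where(g<90); print('peg px',X.mean()+280,Y.mean()+225,len(X))
if s['wrist_force'][2]>12 and abs(s['tcp_pos'][2]-.1784)<.001: print(finish_job())
E
```

```text
[-5.60262353 -0.2725459  17.70180935] [ 0.51102611 -0.11251608  0.17842732] 30.00005300156772 0.11261200141283859
peg px 299.85714285714283 250.71428571428572 7
the job is handed in; nothing more can be done
None
```

I shut the clamp bar against its stop, meshed the two-paddle stirrer and pressed it home at the expected height (about 18 N down, 30 N grip), and handed the job in at about 20 s; my last camera check of the peg was inconclusive (the arm may have hidden it), and no verdict came back.

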